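# Tighten a bottle cap by three ratchet clicks and hold it

## Robot

A 6-joint arm with a two-finger parallel gripper is mounted at the origin on the work surface. World frame = base frame: x ahead of the robot, y to its left, z up, the work surface at z = 0. Lengths are in m, angles in rad, forces in N, time in s.
With the tool pointing down it reaches from about 0.35 to 0.775 m from the base axis. Payload 7.3 kg.
Tool frame: the origin (TCP) lies midway between the tips of the shut fingers; the grasp point (between the pads) lies 19 mm behind it; z points along the fingers, y is the line along which they close (so a half turn about z gives the same grasp; the last joint's range is limited). The gripper opens to 92 mm and grips with 3 to 60 N. Pads are 19 mm wide; open, the fingers measure 130 mm over their backs; the gripper's body (75 mm by 190 mm) begins 47 mm behind the grasp point.
Start: joints at [1.025, 0.342, 1.524, -0, 1.275, -0.146], TCP at [0.204, 0.484, 0.192] pointing down, gripper open.
Joint ranges: [-2.53, 2.53], [-0.77, 2.02], [0.04, 2.7], [-1, 4.14], [0.28, 2.66], [-3.11, 3.11]. Speed limits (rad/s): [2.57, 2.57, 3.14, 3.14, 3.14, 3.14].

## Interface

Orientations are given as [roll, pitch, yaw] about the fixed x, y, z axes, in that order (R = Rz(yaw) Ry(pitch) Rx(roll)).
In Python, from cell import monitor, vision, workorder gives the robot as it stands.
- The arm moves only by the tool move_arm, never from a script. Its argument "rows" is a list of rows, each a list of 5 numbers: the shift along the world's x, y, z in mm, then the turn about the world's z in rad, then the closure, from -1 (fully open) to 1 (shut). A call has 1 to 12 rows; each row shifts and turns the commanded pose from where the row before left it; what a row does not reach is not made up. A row lasts 1/10 s, in which the tool goes at most 50 mm and 8.59 degrees, less where a joint would pass 70% of its speed; a pose out of reach is approached as far as the arm can. A call is refused whole if a number of a shift passes 50 or a number of a turn 0.15, either way. A call with a gripper value outside its range is refused whole. The fingers move at their own pace and stop on an object; "newtons" is the grip in N (left out, the last holds). Time passes only in rows, so rows that do not move let the fingers close. It gives the time, the measured TCP pose, the force, the opening and the grip force at its end, in the units of the state.
- monitor.observe(): the state, without advancing time (a new reading comes with each control period).
- vision.read_camera(name): name is "scene" or "top" or "wrist"; returns the picture (384x512x3 uint8, red, green, blue); there is no depth.
- vision.get_calibration(name): a dict with "K" (3x3 intrinsics, pixels), "T" (4x4, takes a point from camera to world coordinates); the wrist camera has in their place "mount" (4x4, takes a point from camera to tool coordinates, whose origin is the TCP and whose axes are the flange's). Camera axes: x right, y up, looking along -z (the intrinsics and any distortion apply to the point x, -y, -z); pixel columns grow to the right and rows downward; lengths in m; the calibration is good to about 2 mm. The wrist camera is an equidistant fisheye: a pixel r from the principal point sees the ray r / f radians off the axis. A picture is of the moment at which its call begins: read the wrist's pose just before it. get_calibration takes no time and is no camera call.
- workorder.hand_in(): hands the job in; it is judged then, once.
The state is a dict: "time": time; "qpos": joint angles; "qvel": joint speeds; "joint_efforts": joint torques, N m; "tool_pos": TCP position; "tool_rot": TCP orientation; "contact_force": force on the tool from outside, world axes, zero at the start; "torque": the same for the moment, N m; "opening": finger opening in m; "grip_force": force on a finger pad.
Only numpy, scipy, OpenCV 4.12 (cv2) and the standard library are available. Lean on these libraries where they do the work, as an engineer would, in place of code of your own. Each camera call takes 0.05 s, during which the arm holds its last target. There are 200 camera calls.

## Task

The amber bottle in the bench capper has its orange cap only part screwed on. Take the upright handle of the capper's ratchet lever and swing it clockwise, seen from above: the cap runs down easily until you feel it come home on the bottle, and from there the ratchet slips; go on for exactly three clicks, never a fourth, and finish still holding the handle at the third click so that the liner stays pressed. Leave the two other bottles and the tray of caps as they stand.

Things in the scene. Friction and masses are not known exactly. Their poses are not given: they have to be found in the camera images.
- capper: Bench capper, fixed: blue cast base 250 x 150 x 18 mm, amber bottle clamped upright in aluminium V jaws, steel column 105 mm behind it with a blue arm that carries the spindle over the bottle. Origin on the table below the spindle axis; x towards the column, z up. Black clamp knob at +y, out to 128 mm, 60 mm high. Only the lever's grip stands higher than 195 mm.
- pivot (a point): Point on the vertical spindle axis, 174 mm above the table, at the height of the lever's flat steel bar. Cap, chuck, ratchet wheel and lever turn about this axis; the bar reaches 140 mm out. Swung back (anticlockwise) the ratchet does not slip and the cap is unscrewed.
- grip: Upright black handle at the lever's end: round sleeve 24 mm across, 58 mm tall, red band at its foot, spins freely on its pin. Origin at its middle, 210 mm above the table, 130 mm from the spindle axis. Swing it clockwise seen from above, from the capper's -y side across its front (-x) towards +y, 1.4 to 2.0 rad in all. With the cap running down it resists with about 1 N along the path.
- cap (a joint): Turn of the orange cap (30 mm across, with the steel chuck and toothed wheel above it) on its thread, rad: 0 when home on the bottle, a hard stop; negative while still unscrewed; grows clockwise seen from above. Starts 0.35 to 0.95 short of home, friction 0.15 N m.
- lever (a joint): Slip of the ratchet: lever against cap and wheel, rad, 0 at the start, grows clockwise; near 0 until the cap is home. Then the push at the handle climbs smoothly on each tooth from about 1 to 10 N and falls abruptly to about 0: a click. The n-th is at n x 0.349 (45 mm of handle path each): the push falls at most 0.05 before, the pawl lies behind the tooth at n x 0.349, so 1.05 at the third.
- white_bottle: Loose amber bottle with white cap, 47 mm across, 116 mm tall, a bystander; origin under its middle.
- dropper_bottle: Loose small amber dropper bottle with black cap and rubber bulb, 33 mm across, 110 mm tall, a bystander; origin under its middle.
- cap_tray: Loose blue tray of spare caps, 150 x 110 x 45 mm, a bystander; origin under its middle.

How it is judged:
By the outcome, as a careful person would: the job done as asked, in the order asked, and still so for the second after the job is handed in, while the arm keeps its last pose, push and grip.
It also fails if it takes over 70 s, if anything falls off the work surface, if the arm or the gripper's body presses on something with over 40 N, if the wrist force passes 120 N, or if a joint passes its speed limit or range.

## Working session

There is one attempt and no reset: what is moved stays moved. The work goes in short steps, Python scripts to look and compute and a tool call to move; the robot and the scene stay as the last step left them, time stands still between calls to the robot, and variables do not carry over. Pictures are saved under pics/ and viewed, at most 10 in all, crops included, and the job is handed in when it is done.

Besides the shell and the picture viewer there is one more tool, called after ">>>" as name(argument=value, ...), one argument or row to a line, values as JSON. move_arm: Moves the arm, as the interface text tells. Its arguments: {"type":"object","properties":{"rows":{"type":"array","items":{"type":"array","items":{"type":"number"}}},"newtons":{"type":"number"}},"required":["rows"]}

```bash
mkdir -p pics; python3 - <<'E'
from cell import monitor, vision
import cv2
for n in("scene","top"):
    cv2.imwrite(f"pics/{n}0.png",vision.read_camera(n)[:,:,::-1]); c=vision.get_calibration(n); print(n,c)
print(vision.get_calibration("wrist"))
print(monitor.observe())
E
```

```text
scene {'K': array([[361.01742377,   0.        , 257.2745579 ],
       [  0.        , 361.01742377, 192.64046684],
       [  0.        ,   0.        ,   1.        ]]), 'T': array([[-0.45475932,  0.68755961, -0.56608811,  0.13465224],
       [-0.89057939, -0.34542986,  0.29588267,  0.27809469],
       [ 0.00789324,  0.63870181,  0.76941387,  0.75211904],
       [ 0.        ,  0.        ,  0.        ,  1.        ]])}
top {'K': array([[411.18461193,   0.        , 260.01831147],
       [  0.        , 411.18461193, 191.31603061],
       [  0.        ,   0.        ,   1.        ]]), 'T': array([[ 0.02045761,  0.98483356, -0.17229144,  0.4168092 ],
       [-0.9997685 ,  0.01900227, -0.01009221,  0.03008446],
       [-0.00666522,  0.17245802,  0.98499432,  0.97670509],
       [ 0.        ,  0.        ,  0.        ,  1.        ]])}
{'K': array([[297.31863964,   0.        , 253.92442613],
       [  0.        , 297.31863964, 191.12846371],
       [  0.        ,   0.        ,   1.        ]]), 'mount': array([[ 4.87475877e-05,  9.50451172e-01,  3.10873877e-01,
         8.43585927e-02],
       [ 9.
[... 225 characters left out ...]
  1.00000000e+00]])}
{'time': 0.1, 'qpos': array([ 1.02498562e+00,  3.42635312e-01,  1.52495092e+00, -2.15357784e-05,
        1.27541293e+00, -1.45992376e-01]), 'qvel': array([ 0.00038715, -0.00103617, -0.00156351, -0.00077937,  0.00092284,
        0.00046641]), 'joint_efforts': array([ 2.25886135e-03, -4.32002807e+01, -2.44694316e+01,  7.20862881e-02,
        5.26738772e-02, -2.38934189e-05]), 'tool_pos': array([0.20411358, 0.48322979, 0.19171343]), 'tool_rot': array([-3.14019811e+00, -1.84235584e-04,  2.74178048e+00]), 'contact_force': array([ 0.28601952,  0.6014634 , -0.37711051]), 'torque': array([ 0.04408908, -0.02983963,  0.00405773]), 'grip_force': 0.0, 'opening': 0.09172445226625861}
```

View pics/top0.png

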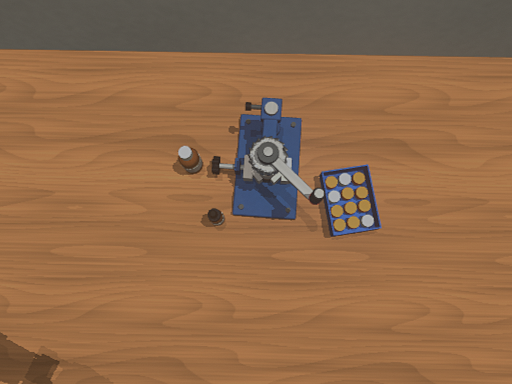

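View pics/scene0.png

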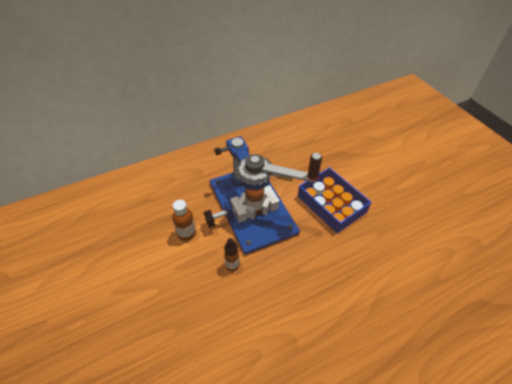

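The top view shows the spindle top near (268,152), the handle top near (319,193), the tray beyond it at (350,200), the white bottle at (187,155) and the dropper at (215,215). The scene view shows the handle top at (316,156) and its foot near (313,178). I'll enlarge both views.

```bash
cat > h.py <<'E'
import numpy as np
from cell import monitor, vision
def ray(n,px):
    c=vision.get_calibration(n);K,T=c["K"],c["T"]
    d=np.array([(px[0]-K[0,2])/K[0,0],-(px[1]-K[1,2])/K[1,1],-1]);return T[:3,3],T[:3,:3]@d
def onz(n,px,z):
    o,d=ray(n,px);return o+d*(z-o[2])/d[2]
def proj(n,p):
    c=vision.get_calibration(n);K,T=c["K"],c["T"];q=T[:3,:3].T@(np.array(p)-T[:3,3])
    return K[0,0]*q[0]/-q[2]+K[0,2],K[1,1]*q[1]/q[2]+K[1,2]
E
python3 - <<'E'
from h import *
import cv2
a=cv2.imread("pics/top0.png")[90:230,170:390];b=cv2.imread("pics/scene0.png")[130:230,200:380]
a=cv2.resize(a,(660,420),interpolation=2)[:, :];b=cv2.resize(b,(540,300),interpolation=2)
cv2.imwrite("pics/t1.png",cv2.resize(a,(784,499)));cv2.imwrite("pics/s1.png",b)
print("grip",onz("top",(319,193),.239),onz("scene",(316,156),.239))
print("spin",onz("top",(268,152),.195),onz("scene",(255,160),.195))
E
```

```text
grip [ 0.5448068  -0.06965308  0.239     ] [ 0.54460078 -0.06904612  0.239     ]
spin [0.63216593 0.02403359 0.195     ] [0.62867925 0.02642817 0.195     ]
```

View pics/t1.png

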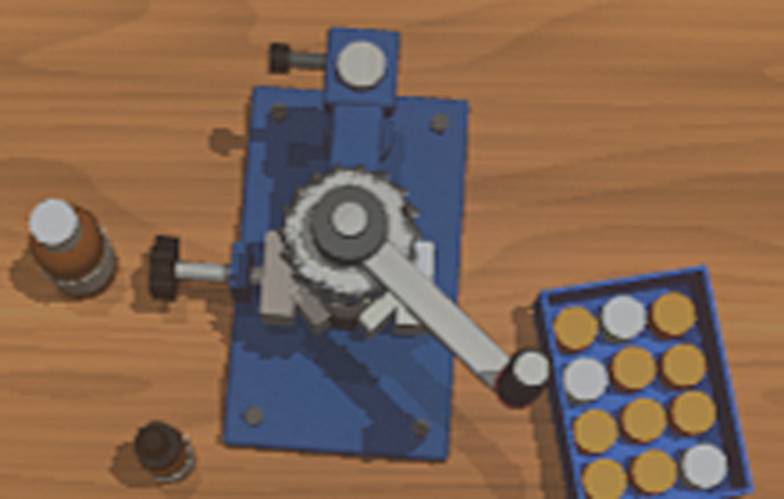

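View pics/s1.png

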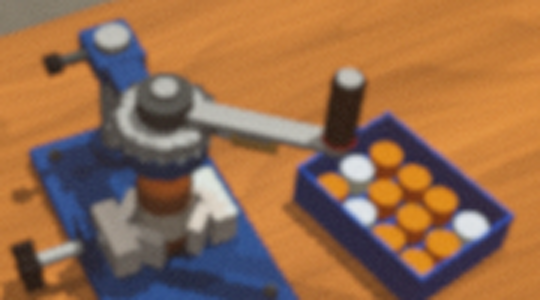

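The enlarged crops put the handle top at top-view (318.7,193.5) and scene-view (316.3,155.7). The spindle top is at (267.9,151.4) and (255,158.3). That makes the grip about (0.545,-0.069). I'll start moving above it with the closing line tangential, and refine the pivot as I go.

>>> move_arm(
  rows=[
    [0,0,45,0,-1],
    [0,0,45,0,-1],
    [20,-34,10,0.08,-1],
    [22,-37,0,0.08,-1],
    [22,-37,0,0.08,-1],
    [22,-37,0,0.08,-1],
    [22,-37,0,0.08,-1],
    [22,-37,0,0.08,-1],
    [22,-37,0,0.08,-1],
    [22,-37,0,0.08,-1],
    [22,-37,0,0.08,-1],
    [22,-37,0,0.08,-1],
  ],
)

```text
time: 1.3
tool_pos: [0.4227, 0.1149, 0.2922]
tool_rot: [3.141, -0.0, -2.738]
contact_force: [0.1, 0.5, -1.3]
opening: 0.0919
grip_force: 0.0
```

```bash
python3 - <<'E'
from h import *
from scipy.optimize import least_squares
def tri(a,b):
    f=lambda p:np.r_[np.array(proj("top",p))-a,np.array(proj("scene",p))-b]
    s=least_squares(f,[.6,0,.2]);return s.x,s.fun
g=tri((318.7,193.5),(316.3,155.7));s=tri((267.9,151.4),(255,158.3));print(g,s)
d=g[0][:2]-s[0][:2];print(np.hypot(*d),np.arctan2(d[1],d[0]))
# column top in both, capper yaw
c=tri((271.3,108),(237.3,142.7));d=c[0][:2]-s[0][:2];print(c,np.hypot(*d),np.arctan2(d[1],d[0]))
E
```

```text
(array([ 0.54357417, -0.06884152,  0.2408281 ]), array([-0.00945184, -0.00842584,  0.01374   ,  0.00278362])) (array([0.63330638, 0.02419084, 0.19509061]), array([ 0.03041258,  0.02363557, -0.0416868 , -0.00946038]))
0.1292551363661303 -2.3381396394228453
(array([0.74053143, 0.01830825, 0.15059371]), array([ 0.02333007,  0.0172635 , -0.03270585, -0.00770191])) 0.10738629986658213 -0.054807153191776425
```

>>> move_arm(
  rows=[
    [24.4,-37,0,0.08,-1],
    [24.4,-37,0,0.08,-1],
    [24.4,-37,0,0.08,-1],
    [24.4,-37,0,0.08,-1],
    [24.4,-37,0,0.08,-1],
    [0,0,0,0,-1],
    [0,0,0,0,-1],
    [0,0,0,0,-1],
  ],
)

```text
time: 2.1
tool_pos: [0.5438, -0.0675, 0.2922]
tool_rot: [3.141, -0.0, -2.341]
contact_force: [-0.8, 0.3, 0.3]
opening: 0.0914
grip_force: 0.0
```

```bash
python3 - <<'E'
from h import *
import cv2
s=monitor.observe();print(s["tool_pos"],s["tool_rot"],s["qpos"])
im=vision.read_camera("wrist")[:,:,::-1];cv2.imwrite("pics/w1.png",im)
E
```

```text
[ 0.54378177 -0.06748969  0.29220759] [ 3.14060813e+00 -7.97802340e-05 -2.34143433e+00] [-2.63629057e-01  3.31423422e-01  1.26672522e+00  4.08449761e-04
  1.54434343e+00 -2.63459465e+00]
```

View pics/w1.png

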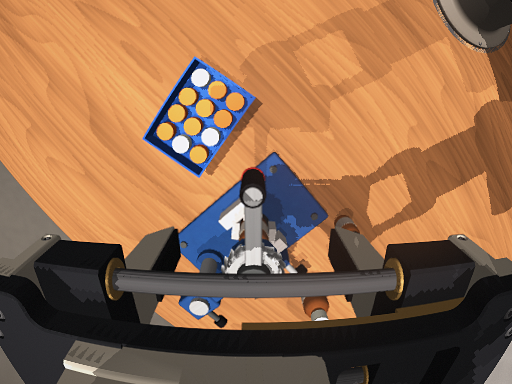

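The wrist view has the handle top at (254,194), centred between the fingers to within 2 mm. I'll descend and close on it.

>>> move_arm(
  rows=[
    [0,-1,-30,0,-1],
    [0,0,-30,0,-1],
    [0,0,-25,0,-1],
    [0,0,-11,0,-1],
    [0,0,0,0,-1],
    [0,0,0,0,1],
    [0,0,0,0,1],
    [0,0,0,0,1],
    [0,0,0,0,1],
    [0,0,0,0,1],
    [0,0,0,0,1],
    [0,0,0,0,1],
  ],
  newtons=30,
)

```text
time: 3.35
tool_pos: [0.5443, -0.0694, 0.1964]
tool_rot: [3.142, 0.0, -2.341]
contact_force: [1.0, 0.5, -0.1]
opening: 0.0402
grip_force: 0.0
```

```bash
python3 - <<'E'
from h import *
s=monitor.observe();print(s["tool_pos"],s["tool_rot"],s["contact_force"],s["opening"],s["grip_force"])
P=np.array([.6333,.0242]);d=s["tool_pos"][:2]-P;th=np.arctan2(d[1],d[0]);print(th,np.hypot(*d))
r=.130
# rows of 0.08 rad about pivot, from current
for k in range(28):
    a=th-.08*k;b=a-.08
    print(k,np.round(1000*r*np.array([np.cos(b)-np.cos(a),np.sin(b)-np.sin(a)]),1).tolist())
E
```

```text
[ 0.54434675 -0.06941863  0.19635509] [ 3.14151002e+00  1.63162536e-05 -2.34148625e+00] [ 0.96007154  0.45907559 -0.11973719] 0.04022315713896447 0.0
-2.3306463865081484 0.12913995867957637
0 [-7.2, 7.5]
1 [-6.6, 8.0]
2 [-6.0, 8.5]
3 [-5.3, 9.0]
4 [-4.5, 9.4]
5 [-3.8, 9.7]
6 [-3.0, 10.0]
7 [-2.2, 10.2]
8 [-1.4, 10.3]
9 [-0.5, 10.4]
10 [0.3, 10.4]
11 [1.1, 10.3]
12 [2.0, 10.2]
13 [2.8, 10.0]
14 [3.6, 9.8]
15 [4.3, 9.5]
16 [5.1, 9.1]
17 [5.8, 8.6]
18 [6.4, 8.2]
19 [7.1, 7.6]
20 [7.7, 7.0]
21 [8.2, 6.4]
22 [8.7, 5.7]
23 [9.1, 5.0]
24 [9.5, 4.3]
25 [9.8, 3.5]
26 [10.0, 2.7]
27 [10.2, 1.9]
```

Still closing.

>>> move_arm(
  rows=[
    [0,0,0,0,1],
    [0,0,0,0,1],
    [0,0,0,0,1],
    [0,0,0,0,1],
    [0,0,0,0,1],
    [0,0,0,0,1],
  ],
)

```text
time: 3.95
tool_pos: [0.5442, -0.0693, 0.1963]
tool_rot: [3.141, -0.0, -2.341]
contact_force: [-0.2, -0.3, 0.2]
opening: 0.0226
grip_force: 30.0
```

Grasped. I'll swing 0.32 rad first, which stays short of the earliest possible home.

>>> move_arm(
  rows=[
    [-7.2,7.5,0,-0.08,1],
    [-6.6,8.0,0,-0.08,1],
    [-6.0,8.5,0,-0.08,1],
    [-5.3,9.0,0,-0.08,1],
    [0,0,0,0,1],
    [0,0,0,0,1],
  ],
)

```text
time: 4.55
tool_pos: [0.5193, -0.0363, 0.1963]
tool_rot: [3.141, -0.0, -2.659]
contact_force: [-0.4, 0.2, -0.4]
opening: 0.0224
grip_force: 30.0
```

```bash
cat >> h.py <<'E'
def st(P=(.6333,.0242)):
    s=monitor.observe();d=s["tool_pos"][:2]-np.array(P);th=np.arctan2(d[1],d[0])
    F=s["contact_force"][:2];u=d/np.hypot(*d);t=np.array([u[1],-u[0]])
    print("t",s["time"],"pos",s["tool_pos"].round(4),"swing",round((-2.3306-th)%(2*np.pi),4),"r",np.hypot(*d).round(4),"tang",(F@t).round(2),"rad",(F@u).round(2),"tq",s["torque"].round(2),"grip",s["grip_force"].round(1))
E
python3 -c "
from h import *
st()"
```

```text
Traceback (most recent call last):
  File "h.py", line 14, in st
    print("t",s["time"],"pos",s["tool_pos"].round(4),"swing",round((-2.3306-th)%(2*np.pi),4),"r",np.hypot(*d).round(4),"tang",(F@t).round(2),"rad",(F@u).round(2),"tq",s["torque"].round(2),"grip",s["grip_force"].round(1))
                                                                                                                                                                                                   ^^^^^^^^^^^^^^^^^^^^^
AttributeError: 'float' object has no attribute 'round'
```

```bash
sed -i 's/s\["grip_force"\].round(1)/s["grip_force"]/' h.py; python3 -c "
from h import *
st()"
```

```text
t 4.55 pos [ 0.5193 -0.0363  0.1963] swing 0.3232 r 0.1291 tang 0.34 rad 0.22 tq [ 0.26  0.13 -0.05] grip 29.99993473291397
```

>>> move_arm(
  rows=[
    [-4.5,9.4,0,-0.08,1],
    [0,0,0,0,1],
  ],
)

```text
time: 4.75
tool_pos: [0.5147, -0.0269, 0.1963]
tool_rot: [3.141, -0.0, -2.74]
contact_force: [-0.2, -0.1, -0.6]
opening: 0.0227
grip_force: 30.0
```

>>> move_arm(
  rows=[
    [-3.8,9.7,0,-0.08,1],
    [0,0,0,0,1],
  ],
)

```text
time: 4.95
tool_pos: [0.511, -0.0172, 0.1963]
tool_rot: [3.141, -0.0, -2.819]
contact_force: [0.7, 0.6, -0.8]
opening: 0.0228
grip_force: 30.0
```

```bash
python3 -c "
from h import *
st()"
```

```text
t 4.95 pos [ 0.511  -0.0172  0.1963] swing 0.4843 r 0.1291 tang 0.37 rad -0.91 tq [0.05 0.   0.02] grip 30.000863671302795
```

>>> move_arm(
  rows=[
    [-3.0,10,0,-0.08,1],
    [0,0,0,0,1],
  ],
)

```text
time: 5.15
tool_pos: [0.508, -0.0073, 0.1963]
tool_rot: [3.141, -0.0, -2.898]
contact_force: [-0.1, 0.4, -0.6]
opening: 0.0226
grip_force: 30.0
```

>>> move_arm(
  rows=[
    [-2.2,10.2,0,-0.08,1],
    [0,0,0,0,1],
  ],
)

```text
time: 5.35
tool_pos: [0.5059, 0.0025, 0.1963]
tool_rot: [-3.141, -0.0, -2.978]
contact_force: [-0.2, -1.0, -1.1]
opening: 0.0224
grip_force: 30.0
```

>>> move_arm(
  rows=[
    [-1.4,10.3,0,-0.08,1],
    [0,0,0,0,1],
  ],
)

```text
time: 5.55
tool_pos: [0.5046, 0.0121, 0.1963]
tool_rot: [-3.14, -0.0, -3.058]
contact_force: [-0.9, -3.1, -0.9]
opening: 0.0225
grip_force: 30.0
```

```bash
python3 -c "
from h import *
st()"
```

```text
t 5.55 pos [0.5046 0.0121 0.1963] swing 0.7171 r 0.1293 tang -3.03 rad 1.2 tq [-0.42  0.04 -0.01] grip 30.000717043876648
```

Resistance is climbing, so the cap is home at a swing of about 0.6. I'll take finer steps to find the first drop.

>>> move_arm(
  rows=[
    [-0.5,10.4,0,-0.08,1],
    [0,0,0,0,1],
  ],
)

```text
time: 5.75
tool_pos: [0.5039, 0.0218, 0.1963]
tool_rot: [-3.139, -0.0, -3.138]
contact_force: [-1.2, -5.1, -1.0]
opening: 0.0222
grip_force: 30.0
```

>>> move_arm(
  rows=[
    [0.1,5.2,0,-0.04,1],
    [0,0,0,0,1],
  ],
)

```text
time: 5.95
tool_pos: [0.5039, 0.0266, 0.1963]
tool_rot: [-3.138, -0.001, 3.106]
contact_force: [-2.1, -6.5, -0.5]
opening: 0.0222
grip_force: 30.0
```

>>> move_arm(
  rows=[
    [0.2,5.2,0,-0.04,1],
    [0,0,0,0,1],
  ],
)

```text
time: 6.15
tool_pos: [0.504, 0.0311, 0.1963]
tool_rot: [-3.137, -0.001, 3.066]
contact_force: [-2.4, -10.2, 0.7]
opening: 0.0227
grip_force: 30.0
```

>>> move_arm(
  rows=[
    [0.5,5.2,0,-0.04,1],
    [0,0,0,0,1],
  ],
)

```text
time: 6.35
tool_pos: [0.5042, 0.0358, 0.1962]
tool_rot: [-3.136, -0.001, 3.025]
contact_force: [-4.0, -11.0, 0.2]
opening: 0.0227
grip_force: 30.0
```

```bash
python3 -c "
from h import *
st()"
```

```text
t 6.35 pos [0.5042 0.0358 0.1962] swing 0.901 r 0.1296 tang -11.27 rad 3.02 tq [-1.89  0.51 -0.02] grip 30.000483691692352
```

>>> move_arm(
  rows=[
    [0.4,2.6,0,-0.02,1],
    [0,0,0,0,1],
  ],
)

```text
time: 6.55
tool_pos: [0.5045, 0.0383, 0.1963]
tool_rot: [-3.136, -0.001, 3.006]
contact_force: [-3.0, -12.0, 0.8]
opening: 0.0225
grip_force: 30.0
```

>>> move_arm(
  rows=[
    [0.4,2.6,0,-0.02,1],
    [0,0,0,0,1],
  ],
)

```text
time: 6.75
tool_pos: [0.5052, 0.0434, 0.1963]
tool_rot: [-3.141, -0.001, 2.985]
contact_force: [-1.9, -2.4, 0.8]
opening: 0.0226
grip_force: 30.0
```

>>> move_arm(
  rows=[
    [0.5,2.6,0,-0.02,1],
    [0,0,0,0,1],
  ],
)

```text
time: 6.95
tool_pos: [0.5058, 0.0469, 0.1963]
tool_rot: [-3.142, -0.001, 2.963]
contact_force: [-2.6, -1.9, 0.7]
opening: 0.0227
grip_force: 30.0
```

```bash
python3 -c "
from h import *
st()"
```

```text
t 6.95 pos [0.5058 0.0469 0.1963] swing 0.9875 r 0.1295 tang -2.37 rad 2.17 tq [-0.35  0.4   0.03] grip 30.000632107257843
```

First click came at a swing of about 0.93. I'll go on towards the second, expected at about 1.27.

>>> move_arm(
  rows=[
    [2.2,10.2,0,-0.08,1],
    [3.0,10.0,0,-0.08,1],
    [1.8,4.9,0,-0.04,1],
    [0,0,0,0,1],
  ],
)

```text
time: 7.35
tool_pos: [0.5122, 0.0712, 0.1962]
tool_rot: [-3.139, -0.001, 2.763]
contact_force: [-3.8, -4.4, 1.9]
opening: 0.0223
grip_force: 30.0
```

>>> move_arm(
  rows=[
    [2.0,4.8,0,-0.04,1],
    [0,0,0,0,1],
  ],
)

```text
time: 7.55
tool_pos: [0.5139, 0.0757, 0.1962]
tool_rot: [-3.138, -0.001, 2.723]
contact_force: [-5.7, -7.6, 2.5]
opening: 0.0223
grip_force: 30.0
```

```bash
python3 -c "
from h import *
st()"
```

```text
t 7.55 pos [0.5139 0.0757 0.1962] swing 1.2184 r 0.13 tang -9.26 rad 2.24 tq [-1.2   0.97 -0.02] grip 30.001231133937836
```

>>> move_arm(
  rows=[
    [1.1,2.4,0,-0.02,1],
    [0,0,0,0,1],
  ],
)

```text
time: 7.75
tool_pos: [0.5148, 0.0779, 0.1962]
tool_rot: [-3.138, -0.001, 2.703]
contact_force: [-6.7, -8.6, 2.7]
opening: 0.0225
grip_force: 30.0
```

>>> move_arm(
  rows=[
    [1.1,2.4,0,-0.02,1],
    [0,0,0,0,1],
  ],
)

```text
time: 7.95
tool_pos: [0.5158, 0.08, 0.1962]
tool_rot: [-3.137, -0.002, 2.683]
contact_force: [-6.5, -9.1, 2.3]
opening: 0.0225
grip_force: 30.0
```

```bash
python3 -c "
from h import *
st()"
```

```text
t 7.95 pos [0.5158 0.08   0.1962] swing 1.2541 r 0.1301 tang -10.99 rad 2.03 tq [-1.6   1.19 -0.01] grip 30.00137597322464
```

>>> move_arm(
  rows=[
    [0.6,1.2,0,-0.01,1],
    [0,0,0,0,1],
  ],
)

```text
time: 8.15
tool_pos: [0.5163, 0.0811, 0.1962]
tool_rot: [-3.137, -0.002, 2.673]
contact_force: [-7.0, -9.7, 2.9]
opening: 0.0227
grip_force: 30.0
```

>>> move_arm(
  rows=[
    [0.6,1.2,0,-0.01,1],
    [0,0,0,0,1],
  ],
)

```text
time: 8.35
tool_pos: [0.5169, 0.0824, 0.1962]
tool_rot: [-3.137, -0.002, 2.663]
contact_force: [-6.3, -9.0, 3.3]
opening: 0.0229
grip_force: 30.0
```

>>> move_arm(
  rows=[
    [0.6,1.2,0,-0.01,1],
    [0,0,0,0,1],
  ],
)

```text
time: 8.55
tool_pos: [0.5175, 0.0836, 0.1962]
tool_rot: [-3.137, -0.002, 2.653]
contact_force: [-6.4, -9.0, 3.3]
opening: 0.0224
grip_force: 30.0
```

```bash
python3 -c "
from h import *
st()"
```

```text
t 8.55 pos [0.5175 0.0836 0.1962] swing 1.2851 r 0.1302 tang -10.96 rad 1.62 tq [-1.6   1.23  0.  ] grip 30.001138150691986
```

>>> move_arm(
  rows=[
    [0.6,1.2,0,-0.01,1],
    [0,0,0,0,1],
  ],
)

```text
time: 8.75
tool_pos: [0.5194, 0.0869, 0.1963]
tool_rot: [3.141, -0.001, 2.643]
contact_force: [-2.1, -0.4, 1.5]
opening: 0.0226
grip_force: 30.0
```

>>> move_arm(
  rows=[
    [0.6,1.2,0,-0.01,1],
    [0,0,0,0,1],
  ],
)

```text
time: 8.95
tool_pos: [0.5201, 0.0882, 0.1963]
tool_rot: [3.141, -0.0, 2.632]
contact_force: [-2.7, -0.1, 1.1]
opening: 0.0226
grip_force: 30.0
```

```bash
python3 -c "
from h import *
st()"
```

```text
t 8.95 pos [0.5201 0.0882 0.1963] swing 1.3254 r 0.13 tang -1.43 rad 2.28 tq [-0.1   0.5  -0.01] grip 30.00068485736847
```

Second click came at a swing of about 1.29, so the third should be near 1.64. I'll go to 1.6 and then creep.

>>> move_arm(
  rows=[
    [5.5,8.8,0,-0.08,1],
    [6.2,8.4,0,-0.08,1],
    [6.8,7.9,0,-0.08,1],
    [0,0,0,0,1],
  ],
)

```text
time: 9.35
tool_pos: [0.5368, 0.1122, 0.1962]
tool_rot: [-3.136, -0.002, 2.391]
contact_force: [-8.2, -3.7, 4.3]
opening: 0.023
grip_force: 30.0
```

```bash
python3 -c "
from h import *
st()"
```

```text
t 9.35 pos [0.5368 0.1122 0.1962] swing 1.5502 r 0.1306 tang -8.28 rad 3.59 tq [-0.69  1.44 -0.04] grip 30.002221763134003
```

>>> move_arm(
  rows=[
    [2.7,2.8,0,-0.03,1],
    [0,0,0,0,1],
  ],
)

```text
time: 9.55
tool_pos: [0.5395, 0.1151, 0.1962]
tool_rot: [-3.137, -0.002, 2.362]
contact_force: [-8.6, -4.0, 4.3]
opening: 0.0226
grip_force: 30.0
```

>>> move_arm(
  rows=[
    [0.9,0.9,0,-0.01,1],
    [0,0,0,0,1],
  ],
)

```text
time: 9.75
tool_pos: [0.5402, 0.116, 0.1962]
tool_rot: [-3.137, -0.002, 2.352]
contact_force: [-9.6, -5.1, 4.4]
opening: 0.0224
grip_force: 30.0
```

```bash
python3 -c "
from h import *
st()"
```

```text
t 9.75 pos [0.5402 0.116  0.1962] swing 1.5894 r 0.1307 tang -10.37 rad 3.21 tq [-0.8   1.59  0.04] grip 30.000963807106018
```

>>> move_arm(
  rows=[
    [0.9,0.9,0,-0.01,1],
    [0,0,0,0,1],
  ],
)

```text
time: 9.95
tool_pos: [0.5409, 0.1166, 0.1962]
tool_rot: [-3.137, -0.002, 2.342]
contact_force: [-9.2, -6.7, 4.2]
opening: 0.0225
grip_force: 30.0
```

>>> move_arm(
  rows=[
    [0.9,0.9,0,-0.01,1],
    [0,0,0,0,1],
  ],
)

```text
time: 10.15
tool_pos: [0.5418, 0.1176, 0.1962]
tool_rot: [-3.137, -0.002, 2.332]
contact_force: [-9.7, -5.0, 4.9]
opening: 0.0223
grip_force: 30.0
```

>>> move_arm(
  rows=[
    [0.9,0.8,0,-0.01,1],
    [0,0,0,0,1],
  ],
)

```text
time: 10.35
tool_pos: [0.5426, 0.1183, 0.1961]
tool_rot: [-3.136, -0.002, 2.322]
contact_force: [-10.4, -4.9, 5.6]
opening: 0.0225
grip_force: 30.0
```

>>> move_arm(
  rows=[
    [0.9,0.8,0,-0.01,1],
    [0,0,0,0,1],
  ],
)

```text
time: 10.55
tool_pos: [0.5432, 0.1189, 0.1961]
tool_rot: [-3.136, -0.002, 2.312]
contact_force: [-11.1, -5.7, 5.3]
opening: 0.0224
grip_force: 30.0
```

```bash
python3 -c "
from h import *
st()"
```

```text
t 10.55 pos [0.5432 0.1189 0.1961] swing 1.6216 r 0.1307 tang -11.97 rad 3.57 tq [-1.05  2.03  0.03] grip 30.001122057437897
```

>>> move_arm(
  rows=[
    [0.9,0.8,0,-0.01,1],
    [0,0,0,0,1],
  ],
)

```text
time: 10.75
tool_pos: [0.5443, 0.12, 0.1962]
tool_rot: [-3.136, -0.002, 2.302]
contact_force: [-10.8, -3.7, 5.6]
opening: 0.0227
grip_force: 30.0
```

>>> move_arm(
  rows=[
    [0.9,0.8,0,-0.01,1],
    [0,0,0,0,1],
  ],
)

```text
time: 10.95
tool_pos: [0.5472, 0.1224, 0.1963]
tool_rot: [3.141, -0.002, 2.292]
contact_force: [-2.7, 2.0, 0.7]
opening: 0.0224
grip_force: 30.0
```

```bash
python3 -c "
from h import *
st()"
```

```text
t 10.95 pos [0.5472 0.1224 0.1963] swing 1.6622 r 0.1306 tang -0.71 rad 3.24 tq [ 0.41  0.61 -0.05] grip 30.000227093696594
```

Third click, with the drop at a swing of about 1.635 and the handle now at 1.662. The pawl seats within 0.05 of the drop, so I'll nudge on by 0.02.

>>> move_arm(
  rows=[
    [1.1,1.0,0,-0.01,1],
    [1.1,0.9,0,-0.01,1],
    [0,0,0,0,1],
    [0,0,0,0,1],
  ],
)

```text
time: 11.35
tool_pos: [0.5495, 0.1244, 0.1963]
tool_rot: [3.141, -0.001, 2.272]
contact_force: [-4.7, 2.2, 1.9]
opening: 0.0224
grip_force: 30.0
```

```bash
python3 -c "
from h import *
import cv2
st()
a=vision.read_camera('top')[80:240,160:400,::-1]
cv2.imwrite('pics/t2.png',cv2.resize(a,(720,480)))"
```

```text
t 11.35 pos [0.5495 0.1244 0.1963] swing 1.6854 r 0.1306 tang -2.21 rad 4.75 tq [ 0.37  0.78 -0.01] grip 30.000637471675873
```

View pics/t2.png

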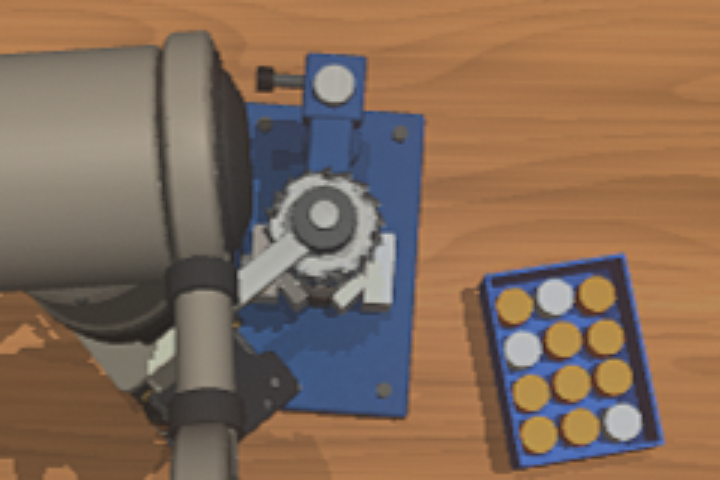

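The top view shows the lever (bar from (325,215) to (240,290)) swung to the front left, with the handle still held and the tray undisturbed. The push has dropped and is just reaching the next ramp, so the pawl is seated behind the third tooth.

```bash
python3 -c "
from cell import workorder
print(workorder.hand_in())"
```

```text
the job is handed in; nothing more can be done
None
```

I handed the job in with the cap run home and the ratchet stopped after three clicks. The gripper is still holding the handle at the third click. The tray looks undisturbed, but the two other bottles were hidden behind the arm in the last picture, so I did not check them again. The hand-in gave no verdict.

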